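# Set up the chin rest for the next child

## Task

Fit the clean white chin cup onto the tongue of the chin rest's bracket, pushed fully home. Then grip the sliding sleeve by its cam lever, raise it steadily with the lever still open until the sleeve's top edge is level with the dark line round the post, and keep it at that height while you swing the lever fully closed; do not let the sleeve drop (it falls if not held) and leave the bottle, the eye paddle and the paper box alone. Finish still gripping the lever: do not let go.

Things in the scene. Friction and masses are not known exactly. Their poses are not given: they have to be found in the camera images.
- chin_cup: White plastic chin cup, loose, standing on the desk: 48 mm (its x) by 54 mm (its y) by 39 mm tall, a shallow trough along x on top between two 8 mm raised sides at its +y and -y ends. Origin at the centre of its flat underside, z up. In the underside, centred, is a pocket 17 mm (x) by 29 mm (y), 20 mm deep, its mouth bevelled by 2 mm. The same either way round (half turn about z). 70 g. Easily gripped across its y, 54 mm, by the flat side faces
- stand: Single-column table chin rest, fixed to the desk: grey base plate 200 x 170 mm, 14 mm high, and an upright steel post 24 mm in diameter, top at 303 mm. Origin on the post's axis at desk level, z up; the bracket points to its +x, the closed lever to its -x, the open lever towards its -y
- carriage: The part that slides up and down the post (about 0.5 kg, very little drag, so it falls if not held or clamped; it starts at the bottom, resting on a collar 80 mm above the desk, and can rise 140 mm): aluminium sleeve 36 mm in diameter and 60 mm high, with the lever's yoke on its -y side and the bracket, with a white pad at its end, on its +x side. It carries the lever. Origin on the post's axis at the sleeve's lower edge, axes as the stand's
- sleeve_top (a point): Point on the post's axis level with the sleeve's top edge, 60 mm above the carriage's origin
- cup_seat (a point): Centre of the flat pad at the bracket's end, on its top face, 95 mm from the post's axis along the stand's +x and 18 mm above the carriage's origin; axes as the stand's. The pad is 44 x 46 mm; from it rises the upright tongue, 14 mm (x) by 26 mm (y) by 18 mm tall, its top 7 mm rounded so that the cup finds its way on. A cup fully home has its origin at this point, its axes along the stand's (or half a turn about)
- line: Dark line 5 mm wide round the post, the height mark, at the same height all round; origin on the post's axis at the middle of the line. Its height differs from run to run, 190 to 250 mm above the desk; the carriage can slide past it
- lever (a joint): Cam lever on the carriage, hinged about a vertical pin: 0 is fully closed (it comes to a stop, handle pointing to the stand's -x), grows to 1.4 rad as it swings out towards the stand's -y. Seen from above it closes clockwise. It stays where it is left above about 0.6 rad and moves easily; below that the cam begins to bite on the post and clamps the sleeve more and more firmly, and the handle turns a little stiffer (under 10 N); closed, it stays closed
- lever_pivot (a point): On the lever's hinge pin, at mid height of the handle: 26 mm from the post's axis towards the stand's -y and 35 mm above the carriage's origin
- lever_grip (a point): Where to grip the lever's handle: in the middle of the black grip, 85 mm from the hinge pin. The grip is a level bar 66 mm long (44 to 110 mm from the pin), 12 mm thick and 24 mm high, this point at its centre; x of this frame points along the lever towards the pin, y across the thickness, z up
- spray: Bystander: white disinfectant spray bottle with a green head, 62 mm in diameter, 180 mm tall, origin under its centre
- occluder: Bystander: flat black eye paddle lying on the desk, about 195 mm long, disc 66 mm in diameter at its +x end, 8 mm thick, origin near its middle, underneath
- chin_papers: Bystander: brown cardboard box of chin papers, 75 x 115 x 47 mm, origin under its centre
There are look-alikes about, which are no part of the job. Several things look just like the chin_cup: the one meant starts farthest from the robot's base.

How it is judged:
By the outcome, as a careful person would: the job done as asked, in the order asked, and still so for the second after the job is handed in, while the arm keeps its last pose, push and grip.
It also fails if it takes over 67 s, if anything falls off the work surface, if the arm or the gripper's body presses on something with over 40 N, if the wrist force passes 120 N, or if a joint passes its speed limit or range.

## Robot

A 7-joint arm with a two-finger parallel gripper is mounted at the origin on the work surface. World frame = base frame: x ahead of the robot, y to its left, z up, the work surface at z = 0. Lengths are in m, angles in rad, forces in N, time in s.
With the tool pointing down it reaches from about 0.425 to 0.925 m from the base axis. Payload 6.8 kg.
Tool frame: the origin (TCP) lies on the front face of the gripper's body, between the roots of the fingers; the fingertips stand 80 mm ahead of it and the grasp point (between the pads) lies 61 mm ahead of it; x points along the fingers, y is the direction in which the jaws open and shut, and the axes are right-handed (so a half turn about x gives the same grasp; the last joint's range is limited). The gripper opens to 88 mm and grips with 3 to 60 N. Pads are 20 mm wide; open, the fingers measure 115 mm over their backs; the gripper's body (75 mm by 178 mm) begins 61 mm behind the grasp point.
Start: joints at [-1.252, 0.477, 0.022, 1.555, -0.011, 1.109, -0.083], TCP at [0.279, 0.614, 0.303] pointing down, gripper open.
Joint ranges: [-2.96, 2.96], [-0.34, 2.1], [-1.41, 1.46], [0.24, 2.44], [-1.37, 4.51], [0.17, 1.92], [-2.96, 2.96]. Speed limits (rad/s): [2.39, 2.39, 3.14, 3.14, 3.14, 3.14, 3.14].

## Interface

Orientations are given as a unit quaternion [x, y, z, w].
In Python, from bench import bot gives the robot as it stands. The module is installed in compiled form; this text tells all that it offers.
- The arm moves only by the tool arm_command, never from a script. Its arguments are lists of equal length, an entry for each row: "slide": the shift along the tool's x, y, z in m, a list of three; "twist": the turn, a rotation vector about the tool's x, y, z in rad, a list of three; "claw": the finger opening in m, from 0 to 0.0878. A call has 1 to 12 rows; each row is the pose to reach, as a shift and turn from the pose measured when the call began, along the tool's axes at that moment; what a row does not reach only later rows make up. A row lasts 1/8 s, in which the tool goes at most 62.5 mm and 10.7 degrees, less where a joint would pass 70% of its speed; a pose out of reach is approached as far as the arm can. A call with a gripper value outside its range is refused whole. The fingers move at their own pace and stop on an object; "newtons" is the grip in N (left out, the last holds). Time passes only in rows, so rows that repeat a pose let the fingers close. It gives the time, the measured TCP pose, the force and the opening at its end, in the units of the state.
- bot.sense(): the state, without advancing time (a new reading comes with each control period).
- bot.grab_frame(name): name is "scene" or "top" or "wrist"; returns a dict with "color" (384x512x3 uint8, blue, green, red), "camera_matrix" (3x3 intrinsics, pixels), "eye" and "orientation" of the camera in the world; the wrist camera has in their place "tool_from_camera" (4x4, takes a point from camera to tool coordinates, whose origin is the TCP and whose axes are the tool frame's). Camera axes: x right, y up, looking along -z (the intrinsics and any distortion apply to the point x, -y, -z); pixel columns grow to the right and rows downward; lengths in m; the calibration is good to about 2 mm. A picture is of the moment at which its call begins: read the wrist's pose just before it. There is no depth.
- bot.hand_in(): hands the job in, once; it reports no verdict.
Trained networks look in the newest picture that a camera, given by its name, has taken for a name from the list of things; names that differ only in an ending like _2 or _b are one class to them, and where a whole thing is asked for, a point or a joint stands for the part that bears it (a point fixed in the world has none). Each returns a list of dicts, best first, with "p" (0 to 1); they miss things now and then, are a little off and sometimes report something else, mostly with a low value. They report only what shows in the picture. A call takes as long as a camera call. They do not tell look-alikes from the thing itself.
- bot.recognise(camera, query): "rect" ([left, top, right, bottom] in pixels, round what is visible of it).
The state is a dict: "time_s": time; "joint_pos": joint angles; "joint_vel": joint speeds; "tau": joint torques, N m; "position": TCP position; "ee_rot": TCP orientation; "contact_force": force on the tool from outside, world axes, zero at the start; "ft_torque": the same for the moment, N m; "width": finger opening in m.
Only numpy, scipy, OpenCV 4.12 (cv2) and the standard library are available. Lean on these libraries where they do the work, as an engineer would, in place of code of your own. Each camera call takes 0.05 s, during which the arm holds its last target. There are 200 camera calls.

## Working session

There is one attempt and no reset: what is moved stays moved. The work goes in short steps, Python scripts to look and compute and a tool call to move; the robot and the scene stay as the last step left them, time stands still between calls to the robot, and variables do not carry over. Pictures are saved under pics/ and viewed, about 8 in all and at most 12, crops included, and the job is handed in when it is done.

Besides the shell and the picture viewer there is one more tool, called after ">>>" in YAML: its name, and indented under it one key for each argument. arm_command: Moves the arm, as the interface text tells. Its arguments: {"type":"object","properties":{"slide":{"type":"array"},"twist":{"type":"array"},"claw":{"type":"array"},"newtons":{"type":"number"}},"required":["slide","twist","claw"]}

```bash
mkdir -p pics; cat > h.py <<'E'
import numpy as np, cv2
from scipy.spatial.transform import Rotation as R
from bench import bot
def cam(f, s=None):
    if 'eye' in f:
        o=np.array(f['orientation']); 
        M=R.from_quat(o).as_matrix() if o.size==4 else o.reshape(3,3)
        return np.array(f['eye']),M
    T=np.array(f['tool_from_camera']); Rt=R.from_quat(s['ee_rot']).as_matrix()
    return np.array(s['position'])+Rt@T[:3,3], Rt@T[:3,:3]
def ray(f,u,v,s=None):
    K=np.array(f['camera_matrix']); e,M=cam(f,s)
    d=np.linalg.inv(K)@[u,v,1]; return e, M@np.array([d[0],-d[1],-d[2]])
def onz(f,u,v,z,s=None):
    e,d=ray(f,u,v,s); return e+d*(z-e[2])/d[2]
def proj(f,p,s=None):
    K=np.array(f['camera_matrix']); e,M=cam(f,s)
    c=M.T@(np.array(p)-e); q=K@[c[0],-c[1],-c[2]]; return q[:2]/q[2]
E
python3 - <<'E'
from h import *
s=bot.sense(); print({k:np.round(v,3).tolist() for k,v in s.items()})
ims=[]
for c in ("scene","top"):
    f=bot.grab_frame(c); cv2.imwrite(f'pics/{c}0.png',f['color']); print(c,[k for k in f],np.round(f['eye'],3),np.round(f['orientation'],3),np.round(f['camera_matrix'],1).tolist())
    for q in ("chin_cup","stand","carriage","line","lever","lever_grip","cup_seat","spray","occluder","chin_papers"):
        try: print(q,[(round(r['p'],2),np.round(r['rect']).astype(int).tolist()) for r in bot.recognise(c,q)])
        except Exception as e: print(q,e)
    ims.append(f['color'])
f=bot.grab_frame("wrist"); print(f['tool_from_camera'])
cv2.imwrite('pics/both.png',np.vstack([cv2.resize(i,(400,300)) for i in ims]))
E
```

```text
{'time_s': 0.0, 'joint_pos': [-1.252, 0.478, 0.022, 1.556, -0.011, 1.109, -0.083], 'joint_vel': [0.001, -0.002, 0.0, 0.0, -0.0, -0.003, -0.0], 'tau': [-0.0, -58.284, 1.535, -27.261, -0.054, 0.017, 0.0], 'position': [0.279, 0.614, 0.302], 'ee_rot': [0.149, 0.691, -0.15, 0.691], 'contact_force': [-0.309, 0.43, -0.363], 'ft_torque': [0.041, 0.033, 0.006], 'width': 0.088}
scene ['color', 'camera_matrix', 'eye', 'orientation'] [1.242 0.047 0.722] [0.298 0.332 0.678 0.584] [[348.1, 0.0, 252.4], [0.0, 348.1, 190.5], [0.0, 0.0, 1.0]]
chin_cup [(0.92, [294, 211, 317, 232]), (0.6, [351, 195, 368, 216]), (0.56, [305, 192, 324, 213])]
stand [(0.69, [215, 164, 292, 296])]
carriage [(0.97, [214, 208, 266, 270])]
line [(0.6, [214, 207, 268, 269])]
lever [(0.56, [214, 205, 255, 234])]
lever_grip []
cup_seat [(0.88, [216, 205, 264, 272])]
spray [(0.61, [68, 210, 109, 281])]
occluder [(0.85, [143, 176, 163, 214])]
chin_papers [(0.82, [377, 281, 436, 326])]
top ['color', 'camera_matrix', 'eye', 'orientation'] [ 0.295 -0.029  1.389] [-0.066  0.068  0.711 -0.697] [[405.4, 0.0, 258.1], [0.0, 405.4, 194.8], [0.0, 0.0, 1.0]]
chin_cup [(0.85, [157, 254, 176, 266]), (0.55, [200, 254, 216, 275]), (0.5, [207, 217, 228, 236]), (0.48, [157, 220, 179, 234])]
stand [(0.87, [232, 146, 290, 213])]
carriage [(0.58, [246, 146, 293, 194])]
line []
lever [(0.56, [248, 146, 293, 190]), (0.48, [268, 182, 290, 190])]
lever_grip [(0.66, [270, 177, 295, 193]), (0.32, [350, 224, 382, 276])]
cup_seat [(0.76, [249, 144, 293, 192])]
spray [(0.82, [362, 137, 397, 162])]
occluder [(0.95, [353, 224, 384, 277])]
chin_papers [(0.62, [130, 143, 172, 172])]
[[ 1.37108162e-03  2.62344691e-01 -9.64973255e-01 -8.14877485e-02]
 [ 9.99998978e-01  3.07523064e-05  1.42920845e-03 -6.64943747e-04]
 [ 4.04620401e-04 -9.64974229e-01 -2.62344380e-01 -7.29055533e-02]
 [ 0.00000000e+00  0.00000000e+00  0.00000000e+00  1.00000000e+00]]
```

View pics/both.png

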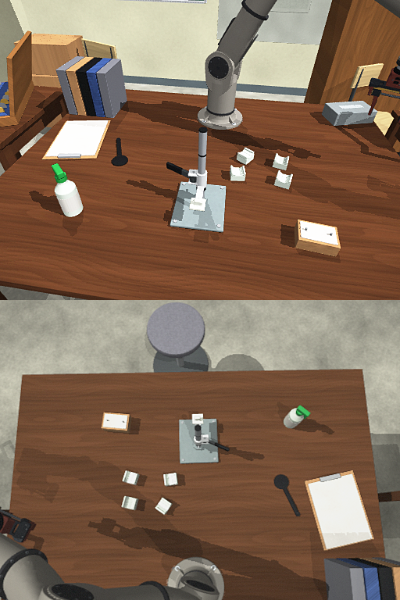

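```bash
python3 - <<'E'
from h import *
f=bot.grab_frame("top")
for n,r,z in [("cup",[157,254,176,266],.039),("cup",[200,254,216,275],.039),("cup",[207,217,228,236],.039),("cup",[157,220,179,234],.039),("stand",[232,146,290,213],.014),("spray",[362,137,397,162],.1),("occ",[353,224,384,277],0),("box",[130,143,172,172],.047)]:
    p=onz(f,(r[0]+r[2])/2,(r[1]+r[3])/2,z); print(n,np.round(p,3),np.hypot(*p[:2]).round(3))
g=bot.grab_frame("scene")
for r in ([294,211,317,232],[351,195,368,216],[305,192,324,213]):
    p=onz(g,(r[0]+r[2])/2,(r[1]+r[3])/2,.02);print(np.round(p,3),np.hypot(*p[:2]).round(3))
a=cv2.resize(f['color'][130:290,120:320],None,fx=4,fy=4,interpolation=cv2.INTER_CUBIC)
cv2.imwrite('pics/topcrop.png',a)
b=cv2.resize(g['color'][140:310,180:380],None,fx=3.5,fy=3.5,interpolation=cv2.INTER_CUBIC)
cv2.imwrite('pics/scenecrop.png',b)
E
```

```text
cup [0.343 0.27  0.039] 0.436
cup [0.326 0.133 0.039] 0.352
cup [0.45  0.102 0.039] 0.462
cup [0.452 0.267 0.039] 0.525
stand [ 0.614 -0.047  0.014] 0.616
spray [ 0.688 -0.44   0.1  ] 0.817
occ [ 0.363 -0.407  0.   ] 0.545
box [0.691 0.329 0.047] 0.766
[0.445 0.107 0.02 ] 0.458
[0.341 0.276 0.02 ] 0.439
[0.349 0.134 0.02 ] 0.374
```

View pics/topcrop.png

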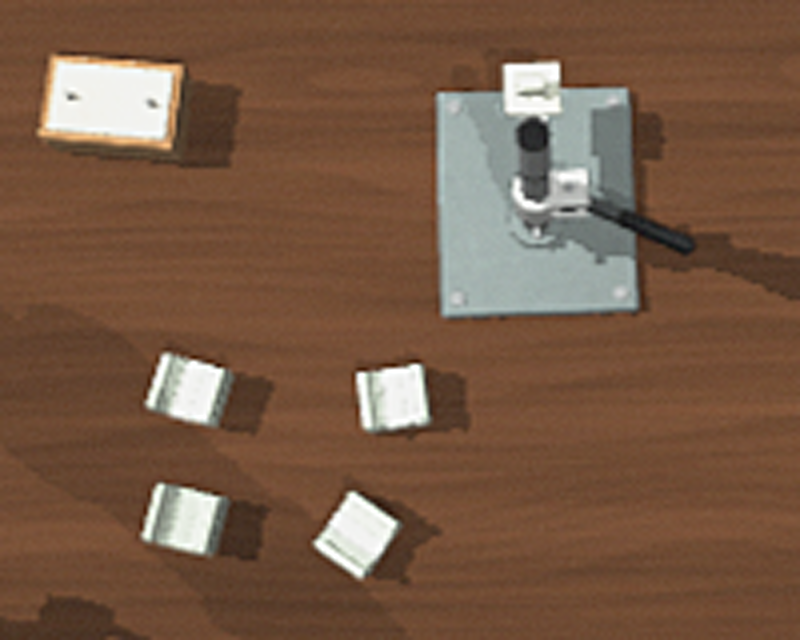

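View pics/scenecrop.png

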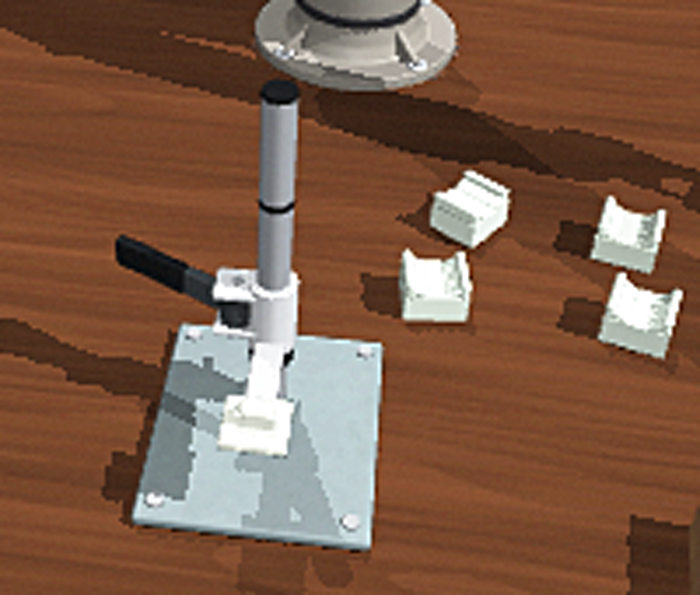

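Shown: four look-alike cups. In the top crop they are at (190,390), (393,397), (185,518) and (357,533), which gives distances from the base of 0.525, 0.462, 0.436 and 0.352 m. The one meant is at (190,390), the farthest, at about (0.452, 0.267). The stand's bracket points to world +x, and the lever is open towards -y.

```bash
python3 - <<'E'
from h import *
from scipy.optimize import least_squares
t=bot.grab_frame("top"); g=bot.grab_frame("scene"); s=bot.sense()
print("tool axes\n",R.from_quat(s['ee_rot']).as_matrix().round(3))
T=lambda u,v:(u/4+120-.4,v/4+130-.4); S=lambda u,v:(u/3.5+180-.4,v/3.5+140-.4)
pc=[(.1,.085),(.1,-.085),(-.1,-.085),(-.1,.085)]
tp=[(437,92),(632,88),(637,312),(443,317)]; sp=[(370,548),(135,522),(183,325),(382,343)]
pad=[(.022,.023),(.022,-.023),(-.022,-.023),(-.022,.023)]; padt=[(503,65),(558,62),(560,112),(506,115)]
# p: post x,y,yaw, plate offset x,y, line z
def res(p,per=False):
    c,n=np.cos(p[2]),np.sin(p[2]); W=lambda x,y,z:(p[0]+c*x-n*y,p[1]+n*x+c*y,z)
    r=[]
    for (a,b),q,q2 in zip(pc,tp,sp):
        P=W(a+p[3],b+p[4],.014); r+=[proj(t,P)-T(*q),proj(g,P)-S(*q2)]
    for (a,b),q in zip(pad,padt): r.append(proj(t,W(.095+a,b,.098))-T(*q))
    P=W(0,0,.303); r+=[proj(t,P)-T(533,131),proj(g,P)-S(280,92)]
    e,d=ray(g,*S(276,207)); 
    L=proj(g,W(.0,0,p[5])); r.append([L[1]-S(276,205)[1]])
    return np.concatenate(r)
o=least_squares(res,[.62,-.05,0,0,0,.22]); print(o.x.round(4),"\n",o.fun.round(1))
q=[(165,352),(232,372),(215,427),(148,402)]
print(np.array([onz(t,*T(*a),.035)[:2] for a in q]).round(3))
# handle end
print(onz(t,*T(690,245),.127),onz(t,*T(600,205),.127))
E
```

```text
tool axes
 [[-0.     0.414  0.91 ]
 [-0.     0.91  -0.414]
 [-1.    -0.    -0.   ]]
[ 5.955e-01 -2.140e-02  1.490e-02  2.040e-02  4.000e-04  2.100e-01] 
 [-0.4 -0.2  0.6 -0.6 -1.  -0.8 -1.4 -1.2  0.3 -0.9 -0.9 -0.9 -0.7 -0.4
  0.6 -0.1  0.1 -0.5  0.2 -0.2  0.1  0.  -0.3 -0.2 -0.1  0.3  0.1 -0.7
  0. ]
[[0.484 0.293]
 [0.466 0.236]
 [0.421 0.25 ]
 [0.443 0.306]]
[ 0.54906645 -0.14351359  0.127     ] [ 0.58301744 -0.07287646  0.127     ]
```

>>> arm_command:
  slide:
    - [0.05,-0.12,0.15]
    - [0.1,-0.24,0.3]
    - [0.1,-0.24,0.3]
    - [0.1,-0.24,0.3]
    - [0.1,-0.24,0.3]
    - [0.1,-0.24,0.3]
    - [0.1,-0.24,0.3]
    - [0.1,-0.24,0.3]
    - [0.1,-0.24,0.3]
    - [0.1,-0.24,0.3]
    - [0.1,-0.24,0.3]
    - [0.1,-0.24,0.3]
  twist:
    - [0.18,0,0]
    - [0.36,0,0]
    - [0.54,0,0]
    - [0.72,0,0]
    - [0.9,0,0]
    - [1.08,0,0]
    - [1.26,0,0]
    - [1.44,0,0]
    - [1.62,0,0]
    - [1.8,0,0]
    - [1.98,0,0]
    - [2.16,0,0]
  claw: [0.0878,0.0878,0.0878,0.0878,0.0878,0.0878,0.0878,0.0878,0.0878,0.0878,0.0878,0.0878]

```text
time_s: 2.85
position: [0.4532, 0.272, 0.2028]
ee_rot: [0.681, 0.192, -0.68, 0.192]
contact_force: [0.3, -0.8, 0.0]
width: 0.0878
```

```bash
cat >> h.py <<'E'
def to(p,yawy):
    """slide/twist to TCP position p, tool down, tool y at world angle yawy"""
    s=bot.sense(); M=R.from_quat(s['ee_rot']).as_matrix()
    y=np.array([np.cos(yawy),np.sin(yawy),0]); x=np.array([0,0,-1.]); Tg=np.c_[x,y,np.cross(x,y)]
    print("at",np.round(s['position'],4),"F",np.round(s['contact_force'],1),"w",round(float(s['width']),4),"j",np.round(s['joint_pos'],2),"t",round(s['time_s'],2))
    print("slide",(M.T@(np.array(p)-s['position'])).round(4).tolist(),"twist",R.from_matrix(M.T@Tg).as_rotvec().round(3).tolist())
E
python3 -c "
from h import *
to([.4535,.271,.20],-1.876)"
```

```text
at [0.4532 0.272  0.2028] F [ 0.3 -0.8  0. ] w 0.0878 j [-1.12  0.41  0.59  2.03 -0.32  0.79 -1.37] t 2.85
slide [0.0028, 0.001, 0.0003] twist [0.854, -0.0, 0.0]
```

>>> arm_command:
  slide:
    - [0.003,0.001,0]
    - [0.003,0.001,0]
    - [0.003,0.001,0]
    - [0.003,0.001,0]
    - [0.003,0.001,0]
    - [0.003,0.001,0]
  twist:
    - [0.18,0,0]
    - [0.36,0,0]
    - [0.54,0,0]
    - [0.72,0,0]
    - [0.854,0,0]
    - [0.854,0,0]
  claw: [0.0878,0.0878,0.0878,0.0878,0.0878,0.0878]

```text
time_s: 3.6
position: [0.4537, 0.2714, 0.1998]
ee_rot: [0.699, -0.107, -0.699, -0.107]
contact_force: [-0.1, -1.1, 0.1]
width: 0.0876
```

```bash
python3 - <<'E'
from h import *
s=bot.sense(); f=bot.grab_frame("wrist"); im=f['color'].copy()
print(s['joint_pos'], s['position'])
for r in bot.recognise("wrist","chin_cup"): print(r)
cv2.imwrite('pics/w1raw.png',im)
# expected cup outline
c,n=np.cos(-.305),np.sin(-.305)
for z,col in((.039,(0,0,255)),(0,(255,0,0))):
    P=[proj(f,(.4535+c*a-n*b,.271+n*a+c*b,z),s) for a,b in((.024,.027),(.024,-.027),(-.024,-.027),(-.024,.027))]
    cv2.polylines(im,[np.int32(np.round(P))],True,col,1)
cv2.imwrite('pics/w1.png',cv2.resize(im,(768,576)))
E
```

```text
[-1.2803032   0.47717894  0.80630558  2.03833591 -0.47193033  0.81688109
 -2.07131696] [0.4536982  0.27142949 0.19983627]
{'rect': [260.7, 255.6, 314.7, 315.4], 'p': 0.88}
{'rect': [385.4, 226.0, 447.4, 268.8], 'p': 0.69}
{'rect': [224.1, 165.6, 285.6, 225.6], 'p': 0.64}
{'rect': [387.0, 116.8, 480.0, 188.5], 'p': 0.58}
```

View pics/w1.png

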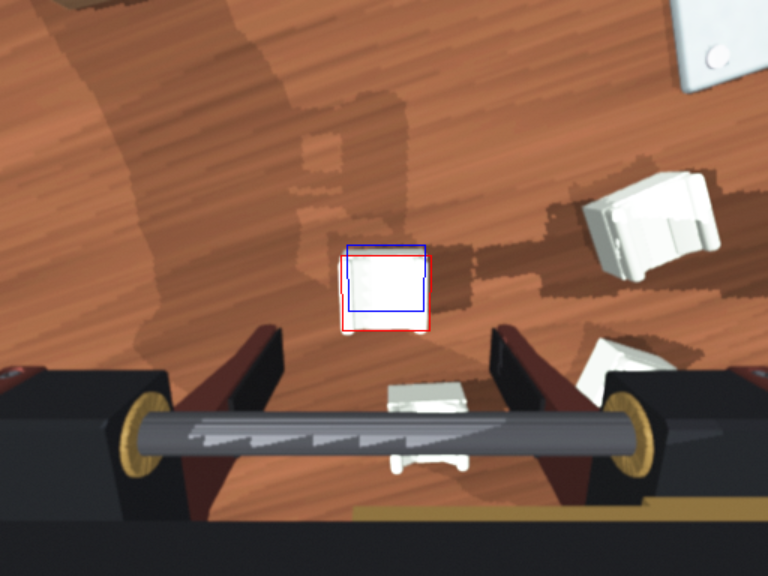

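The cup meant sits at (385,290) in the wrist view and fits the predicted outline to within about 2 px. The nearest look-alike (430,420) is clear of the fingers.

>>> arm_command:
  slide:
    - [0.04,0,0]
    - [0.08,0,0]
    - [0.105,0,0]
    - [0.117,0,0]
    - [0.117,0,0]
    - [0.117,0,0]
    - [0.117,0,0]
    - [0.117,0,0]
    - [0.117,0,0]
    - [0.117,0,0]
  twist:
    - [0,0,0]
    - [0,0,0]
    - [0,0,0]
    - [0,0,0]
    - [0,0,0]
    - [0,0,0]
    - [0,0,0]
    - [0,0,0]
    - [0,0,0]
    - [0,0,0]
  claw: [0.0878,0.0878,0.0878,0.0878,0.0878,0.04,0.04,0.04,0.04,0.04]
  newtons: 35

```text
time_s: 4.95
position: [0.4539, 0.2716, 0.0832]
ee_rot: [0.699, -0.106, -0.699, -0.107]
contact_force: [-1.0, -0.1, 5.8]
width: 0.0542
```

>>> arm_command:
  slide:
    - [-0.03,0,0]
    - [-0.08,0,0]
    - [-0.13,0,0]
    - [-0.16,0,0]
    - [-0.16,0,0]
  twist:
    - [0,0,0]
    - [0,0,0]
    - [0,0,0]
    - [0,0,0]
    - [0,0,0]
  claw: [0.04,0.04,0.04,0.04,0.04]

```text
time_s: 5.58
position: [0.4546, 0.2719, 0.245]
ee_rot: [0.7, -0.105, -0.698, -0.108]
contact_force: [-0.5, 0.9, -1.6]
width: 0.0541
```

```bash
python3 -c "
from h import *
to([.6905,.22,.245],-1.556)
to([.6905,-.02,.245],-1.556)"
```

```text
at [0.4546 0.2719 0.245 ] F [-0.5  0.9 -1.6] w 0.0541 j [-1.34  0.41  0.88  2.   -0.41  0.9  -2.12] t 5.58
slide [0.0005, -0.0204, -0.2407] twist [-0.316, -0.003, 0.005]
at [0.4546 0.2719 0.245 ] F [-0.5  0.9 -1.6] w 0.0541 j [-1.34  0.41  0.88  2.   -0.41  0.9  -2.12] t 5.58
slide [-0.0005, 0.2088, -0.3119] twist [-0.316, -0.003, 0.005]
```

>>> arm_command:
  slide:
    - [0,-0.005,-0.06]
    - [0,-0.01,-0.12]
    - [0,-0.015,-0.18]
    - [0,-0.02,-0.24]
    - [0,0.03,-0.257]
    - [0,0.08,-0.272]
    - [0,0.13,-0.288]
    - [0,0.175,-0.302]
    - [0,0.209,-0.312]
    - [0,0.209,-0.312]
    - [0,0.209,-0.312]
    - [0,0.209,-0.312]
  twist:
    - [-0.08,0,0]
    - [-0.16,0,0]
    - [-0.24,0,0]
    - [-0.316,-0.003,0.005]
    - [-0.316,-0.003,0.005]
    - [-0.316,-0.003,0.005]
    - [-0.316,-0.003,0.005]
    - [-0.316,-0.003,0.005]
    - [-0.316,-0.003,0.005]
    - [-0.316,-0.003,0.005]
    - [-0.316,-0.003,0.005]
    - [-0.316,-0.003,0.005]
  claw: [0.04,0.04,0.04,0.04,0.04,0.04,0.04,0.04,0.04,0.04,0.04,0.04]

```text
time_s: 7.08
position: [0.6905, -0.018, 0.2435]
ee_rot: [-0.706, -0.006, 0.708, -0.006]
contact_force: [0.9, -0.1, -0.8]
width: 0.0537
```

```bash
python3 - <<'E'
from h import *
to([.6905,-.02,.245],-1.556)
s=bot.sense()
f={c:bot.grab_frame(c) for c in("scene","top","wrist")}
def box(im,fr,cx,cy,z,a,b,yaw,col,k=None):
    c,n=np.cos(yaw),np.sin(yaw)
    P=[proj(fr,(cx+c*i-n*j,cy+n*i+c*j,z),s) for i,j in((a,b),(a,-b),(-a,-b),(-a,b))]
    return np.array(P)
out=[]
for c,(u0,v0) in {"scene":(190,150),"wrist":(170,60)}.items():
    w,h=(130,130) if c=="scene" else (200,200)
    k=400/w
    im=cv2.resize(f[c]['color'][v0:v0+h,u0:u0+w],(400,400),interpolation=cv2.INTER_CUBIC)
    d=lambda P,col:cv2.polylines(im,[np.int32((P+.5-[u0,v0])*k)],True,col,1)
    d(box(im,f[c],.6905,-.02,.098,.022,.023,.015,0),(0,0,255))
    zb=s['position'][2]-.0832; p=s['position']
    d(box(im,f[c],p[0],p[1],zb,.024,.027,.015,0),(255,0,0))
    d(box(im,f[c],p[0],p[1],zb+.039,.024,.027,.015,0),(0,180,0))
    out.append(im)
cv2.imwrite('pics/hover.png',np.hstack(out))
E
```

```text
at [ 0.6905 -0.018   0.2435] F [ 0.9 -0.1 -0.8] w 0.0537 j [-0.52  0.65  0.7   1.6  -0.46  1.06 -1.25] t 7.08
slide [-0.0015, 0.002, 0.0] twist [0.003, 0.002, 0.001]
```

View pics/hover.png

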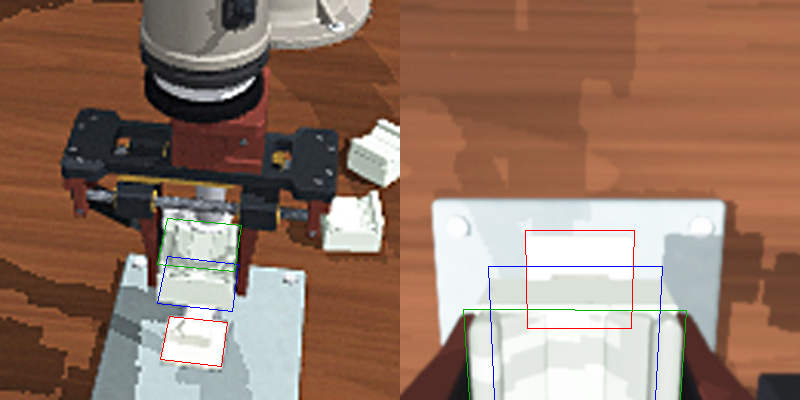

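The wrist view shows the pad (edges 525–634, top 231) inside its predicted outline, and the cup is square in the jaws. I'll lower it in steps.

>>> arm_command:
  slide:
    - [0,0.002,0]
    - [0.02,0.002,0]
    - [0.03,0.002,0]
    - [0.036,0.002,0]
    - [0.042,0.002,0]
    - [0.047,0.002,0]
    - [0.052,0.002,0]
    - [0.056,0.002,0]
    - [0.056,0.002,0]
  twist:
    - [0.003,0.002,0.001]
    - [0.003,0.002,0.001]
    - [0.003,0.002,0.001]
    - [0.003,0.002,0.001]
    - [0.003,0.002,0.001]
    - [0.003,0.002,0.001]
    - [0.003,0.002,0.001]
    - [0.003,0.002,0.001]
    - [0.003,0.002,0.001]
  claw: [0.04,0.04,0.04,0.04,0.04,0.04,0.04,0.04,0.04]

```text
time_s: 8.35
position: [0.6904, -0.0208, 0.1879]
ee_rot: [0.707, 0.004, -0.707, 0.005]
contact_force: [-0.0, 0.2, -1.2]
width: 0.0537
```

```bash
python3 -c "
from h import *
to([.6905,-.02,.1812],-1.556)"
```

```text
at [ 0.6904 -0.0208  0.1879] F [-0.   0.2 -1.2] w 0.0537 j [-0.49  0.71  0.66  1.64 -0.5   0.97 -1.21] t 8.35
slide [0.0067, -0.0008, -0.0001] twist [-0.001, -0.001, -0.001]
```

>>> arm_command:
  slide:
    - [0.003,0,0]
    - [0.005,0,0]
    - [0.007,0,0]
    - [0.009,0,0]
    - [0.009,0,0]
  twist:
    - [0,0,0]
    - [0,0,0]
    - [0,0,0]
    - [0,0,0]
    - [0,0,0]
  claw: [0.04,0.04,0.04,0.04,0.04]

```text
time_s: 8.98
position: [0.6905, -0.0209, 0.1812]
ee_rot: [0.708, 0.005, -0.707, 0.005]
contact_force: [-6.1, 1.2, 14.9]
width: 0.0539
```

Seated: the TCP stopped at z = 0.1812, exactly as predicted, with 15 N of reaction. I'll release and go straight up.

>>> arm_command:
  slide:
    - [0,0,0]
    - [0,0,0]
    - [0,0,0]
    - [-0.01,0,0]
    - [-0.03,0,0]
    - [-0.08,0,0]
    - [-0.14,0,0]
    - [-0.2,0,0]
    - [-0.2,0,0]
  twist:
    - [0,0,0]
    - [0,0,0]
    - [0,0,0]
    - [0,0,0]
    - [0,0,0]
    - [0,0,0]
    - [0,0,0]
    - [0,0,0]
    - [0,0,0]
  claw: [0.07,0.0878,0.0878,0.0878,0.0878,0.0878,0.0878,0.0878,0.0878]

```text
time_s: 10.1
position: [0.692, -0.0226, 0.3888]
ee_rot: [0.711, 0.005, -0.703, 0.004]
contact_force: [-0.1, -0.1, -0.8]
width: 0.0879
```

```bash
cat >> h.py <<'E'
POST=np.array([.5955,-.0214]); YAW=.015
def lever_pose(q,zc,r=.088,tilt=.35):
    """TCP pose for gripping the lever at angle q, carriage origin height zc"""
    c,n=np.cos(YAW),np.sin(YAW); piv=np.array([POST[0]+.026*n,POST[1]-.026*c,zc+.035])
    a=np.pi+YAW+q; u=np.array([np.cos(a),np.sin(a),0]); y=np.array([-np.sin(a),np.cos(a),0])
    x=-np.array([0,0,1])*np.cos(tilt)-u*np.sin(tilt)
    return piv+u*r-.061*x, np.c_[x,y,np.cross(x,y)]
def rel(p,Tg):
    s=bot.sense(); M=R.from_quat(s['ee_rot']).as_matrix()
    return (M.T@(np.array(p)-s['position'])).round(4).tolist(), R.from_matrix(M.T@Tg).as_rotvec().round(3).tolist()
E
python3 - <<'E'
from h import *
to([.6905,-.02,.1812],-1.556)
p,T=lever_pose(1.1,.08); print(p, rel(p,T)); 
p[2]+=.12; print("above",p,rel(p,T))
f={c:bot.grab_frame(c) for c in("scene","top")}
im=np.hstack([cv2.resize(f["scene"]['color'][140:300,190:350],(400,400),interpolation=cv2.INTER_CUBIC),cv2.resize(f["top"]['color'][140:220,225:305],(400,400),interpolation=cv2.INTER_CUBIC)])
cv2.imwrite('pics/seat.png',im)
E
```

```text
at [ 0.692  -0.0226  0.3888] F [-0.1 -0.1 -0.8] w 0.0879 j [-0.55  0.53  0.77  1.45 -0.38  1.3  -1.31] t 10.1
slide [0.2075, -0.0025, 0.0041] twist [-0.002, -0.012, 0.0]
[ 0.54794728 -0.14519461  0.17230174] ([0.2146, 0.1209, 0.1483], [-1.089, 0.302, -0.199])
above [ 0.54794728 -0.14519461  0.29230174] ([0.0946, 0.1208, 0.1468], [-1.089, 0.302, -0.199])
```

View pics/seat.png

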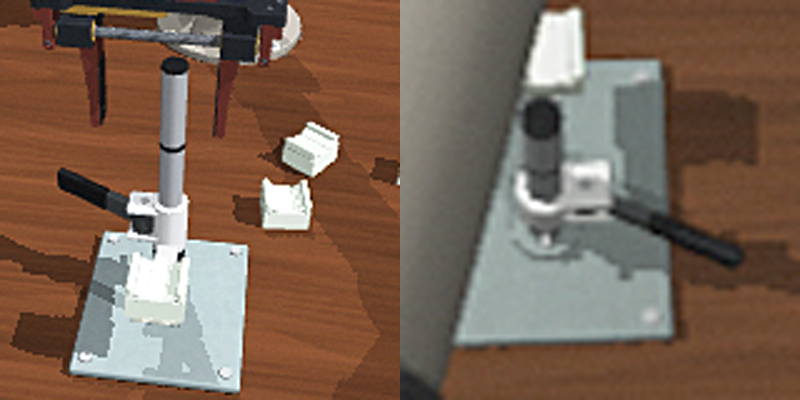

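The cup sits level on the pad at (157,290), and the lever is still open. Next I'll go round the -y side to above the lever.

>>> arm_command:
  slide:
    - [0,0.05,0]
    - [0,0.1,0.0]
    - [0,0.14,0.02]
    - [0,0.14,0.07]
    - [0.02,0.13,0.12]
    - [0.05,0.121,0.147]
    - [0.07,0.121,0.147]
    - [0.07,0.121,0.147]
    - [0.07,0.121,0.147]
    - [0.07,0.121,0.147]
  twist:
    - [-0.15,0.04,-0.03]
    - [-0.3,0.08,-0.055]
    - [-0.45,0.125,-0.08]
    - [-0.6,0.165,-0.11]
    - [-0.75,0.21,-0.137]
    - [-0.9,0.25,-0.165]
    - [-1.05,0.29,-0.19]
    - [-1.089,0.302,-0.199]
    - [-1.089,0.302,-0.199]
    - [-1.089,0.302,-0.199]
  claw: [0.0878,0.0878,0.0878,0.0878,0.0878,0.0878,0.0878,0.0878,0.0878,0.0878]

```text
time_s: 11.45
position: [0.545, -0.1439, 0.3118]
ee_rot: [0.693, 0.435, -0.49, 0.301]
contact_force: [-0.5, 0.3, -0.0]
width: 0.0882
```

```bash
python3 - <<'E'
from h import *
s=bot.sense(); print(np.round(s['position'],4),np.round(s['joint_pos'],2))
p,T=lever_pose(1.1,.08); print(p, rel(p,T)); 
f={c:bot.grab_frame(c) for c in("scene","wrist")}
for n in("lever","line"):
  for c in f: print(n,c,bot.recognise(c,n)[:2])
for c in f:
    im=f[c]['color']
    k=1
    for q,col in((1.05,(0,255,0)),(1.1,(0,0,255)),(1.15,(255,0,0))):
        pt=[]
        for r in(.044,.110):
            pp,TT=lever_pose(q,.08,r,0.); g=pp+.061*TT[:,0]; g[2]+=.012; pt.append(proj(f[c],g,s))
        if c=="wrist": cv2.line(im,*[tuple(int(round(a)) for a in x) for x in pt],col,1)
        if q==1.1: print(c,np.round(pt))
cv2.imwrite('pics/lev.png',np.hstack([cv2.resize(f["scene"]['color'][130:290,190:310],(375,500),interpolation=cv2.INTER_CUBIC),cv2.resize(f['wrist']['color'],(425,500))]))
E
```

```text
[ 0.545  -0.1439  0.3118] [-0.07  0.3   0.46  1.88 -0.56  1.04  0.21]
[ 0.54794728 -0.14519461  0.17230174] ([0.1313, 0.0045, 0.0471], [-0.003, 0.004, 0.009])
lever scene [{'rect': [213.4, 205.2, 252.3, 234.6], 'p': 0.88}, {'rect': [213.6, 205.8, 266.8, 245.6], 'p': 0.23}]
lever wrist [{'rect': [254.2, 166.2, 271.1, 254.0], 'p': 0.82}]
line scene []
line wrist [{'rect': [230.7, 101.0, 308.7, 252.4], 'p': 0.69}]
scene [[233. 216.]
 [214. 207.]]
wrist [[263. 187.]
 [263. 251.]]
```

View pics/lev.png

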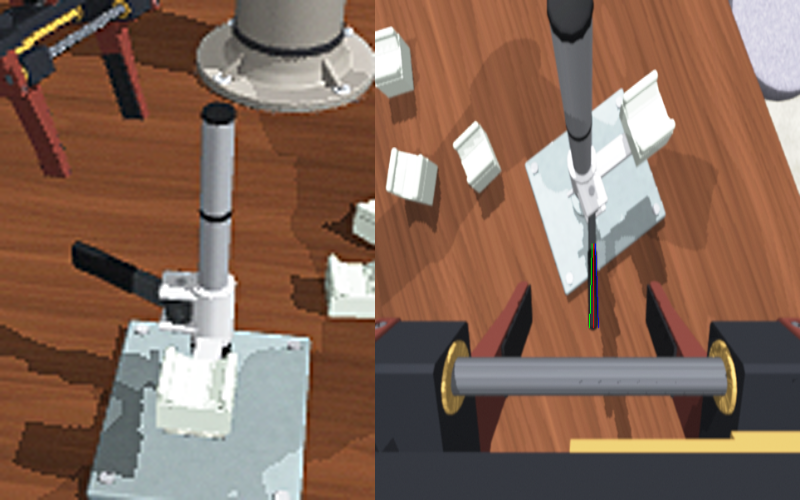

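The lever matches the predicted line at q = 1.1. Next I'll measure the line's height on the post's near surface, using the sleeve top (0.140) as a check. Then I'll descend.

```bash
cat >> h.py <<'E'
def profile(f,s,z0,z1,rad,n=400):
    """mean grey along the post's near side, as function of z"""
    e,_=cam(f,s); d=e[:2]-POST; d/=np.hypot(*d); t=np.array([-d[1],d[0]])
    z=np.linspace(z0,z1,n); g=cv2.cvtColor(f['color'],cv2.COLOR_BGR2GRAY).astype(np.float32); o=[]
    for a in (-.3,-.15,0,.15,.3):
        q=np.array([proj(f,[*(POST+rad*(np.cos(a)*d+np.sin(a)*t)),h],s) for h in z],np.float32)
        o.append(cv2.remap(g,q[:,:1],q[:,1:],cv2.INTER_LINEAR)[:,0])
    return z,np.mean(o,0)
E
python3 - <<'E'
from h import *
s=bot.sense()
for c in("scene","wrist"):
    f=bot.grab_frame(c); 
    z,p=profile(f,s,.17,.30,.012); 
    m=(z>.18)&(z<.27); b=np.median(p[m]); w=np.clip(b-10-p,0,None)*m; w*=abs(z-z[m][np.argmin(p[m])])<.012
    print(c,"line",(w@z/w.sum()).round(4),"min",p[m].min().round(),"base",b.round())
    z,p=profile(f,s,.11,.175,.018,27); print(dict(zip(z.round(4),p.round().astype(int))))
    z,p=profile(f,s,.285,.315,.012,13); print(dict(zip(z.round(4),p.round().astype(int))))
E
```

```text
scene line 0.2146 min 4.0 base 151.0
{np.float64(0.11): np.int64(208), np.float64(0.1125): np.int64(208), np.float64(0.115): np.int64(208), np.float64(0.1175): np.int64(207), np.float64(0.12): np.int64(206), np.float64(0.1225): np.int64(206), np.float64(0.125): np.int64(206), np.float64(0.1275): np.int64(206), np.float64(0.13): np.int64(206), np.float64(0.1325): np.int64(206), np.float64(0.135): np.int64(205), np.float64(0.1375): np.int64(203), np.float64(0.14): np.int64(209), np.float64(0.1425): np.int64(244), np.float64(0.145): np.int64(247), np.float64(0.1475): np.int64(212), np.float64(0.15): np.int64(147), np.float64(0.1525): np.int64(145), np.float64(0.155): np.int64(149), np.float64(0.1575): np.int64(150), np.float64(0.16): np.int64(150), np.float64(0.1625): np.int64(150), np.float64(0.165): np.int64(150), np.float64(0.1675): np.int64(151), np.float64(0.17): np.int64(151), np.float64(0.1725): np.int64(149), np.float64(0.175): np.int64(150)}
{np.float64(0.285): np.int64(151), np.float64(0.2875): np.int64(152), np.float64(0.29): np.int64(152), np.float64(0.2925): np.int64(152), 
[... 992 characters left out ...]
loat64(0.1575): np.int64(138), np.float64(0.16): np.int64(119), np.float64(0.1625): np.int64(107), np.float64(0.165): np.int64(100), np.float64(0.1675): np.int64(95), np.float64(0.17): np.int64(93), np.float64(0.1725): np.int64(92), np.float64(0.175): np.int64(92)}
{np.float64(0.285): np.int64(101), np.float64(0.2875): np.int64(101), np.float64(0.29): np.int64(101), np.float64(0.2925): np.int64(101), np.float64(0.295): np.int64(73), np.float64(0.2975): np.int64(20), np.float64(0.3): np.int64(34), np.float64(0.3025): np.int64(53), np.float64(0.305): np.int64(58), np.float64(0.3075): np.int64(59), np.float64(0.31): np.int64(60), np.float64(0.3125): np.int64(62), np.float64(0.315): np.int64(0)}
```

>>> arm_command:
  slide:
    - [0.03,0.0045,0.011]
    - [0.06,0.0045,0.021]
    - [0.09,0.0045,0.032]
    - [0.115,0.0045,0.041]
    - [0.131,0.0045,0.047]
    - [0.131,0.0045,0.047]
    - [0.131,0.0045,0.047]
  twist:
    - [0,0,0]
    - [0,0,0]
    - [0,0,0]
    - [0,0,0]
    - [0,0,0]
    - [0,0,0]
    - [0,0,0]
  claw: [0.0878,0.0878,0.0878,0.0878,0.0878,0.0878,0.0878]

```text
time_s: 12.72
position: [0.5489, -0.1456, 0.174]
ee_rot: [0.693, 0.435, -0.489, 0.302]
contact_force: [0.1, -0.0, -0.6]
width: 0.088
```

>>> arm_command:
  slide:
    - [0.001,0,0]
    - [0.001,0,0]
    - [0.001,0,0]
    - [0.001,0,0]
    - [0.001,0,0]
    - [0.001,0,0]
    - [0.001,0,0]
    - [0.001,0,0]
    - [0.001,0,0]
    - [0.001,0,0]
  twist:
    - [0,0,0]
    - [0,0,0]
    - [0,0,0]
    - [0,0,0]
    - [0,0,0]
    - [0,0,0]
    - [0,0,0]
    - [0,0,0]
    - [0,0,0]
    - [0,0,0]
  claw: [0.06,0.04,0.03,0.02,0.0,0.0,0.0,0.0,0.0,0.0]
  newtons: 55

```text
time_s: 13.98
position: [0.5483, -0.145, 0.1729]
ee_rot: [0.693, 0.435, -0.489, 0.302]
contact_force: [-4.4, 0.7, 2.8]
width: 0.0116
```

```bash
python3 - <<'E'
from h import *
s=bot.sense(); M=R.from_quat(s['ee_rot']).as_matrix()
print(np.round(s['position'],4),np.round(s['contact_force'],1),s['width'],np.round(s['joint_pos'],2)); print((M.T@[0,0,.07]).round(4))
np.save('grip.npy',np.r_[s['position'],s['ee_rot']])
E
```

```text
[ 0.5483 -0.145   0.1729] [-4.4  0.7  2.8] 0.011553001425616698 [ 0.01  0.49  0.37  1.98 -0.74  0.82  0.44]
[-0.0658 -0.0006 -0.0238]
```

>>> arm_command:
  slide:
    - [-0.0047,0,-0.0017]
    - [-0.0103,0,-0.0037]
    - [-0.0169,-0.0001,-0.0061]
    - [-0.0235,-0.0002,-0.0085]
    - [-0.0301,-0.0003,-0.0109]
    - [-0.0367,-0.0003,-0.0133]
    - [-0.0433,-0.0004,-0.0157]
    - [-0.0499,-0.0004,-0.018]
    - [-0.0555,-0.0005,-0.0201]
    - [-0.0611,-0.0005,-0.0221]
    - [-0.0658,-0.0006,-0.0238]
    - [-0.0658,-0.0006,-0.0238]
  twist:
    - [0,0,0]
    - [0,0,0]
    - [0,0,0]
    - [0,0,0]
    - [0,0,0]
    - [0,0,0]
    - [0,0,0]
    - [0,0,0]
    - [0,0,0]
    - [0,0,0]
    - [0,0,0]
    - [0,0,0]
  claw: [0,0,0,0,0,0,0,0,0,0,0,0]

```text
time_s: 15.48
position: [0.5483, -0.145, 0.2434]
ee_rot: [0.693, 0.435, -0.489, 0.302]
contact_force: [-3.0, 1.6, -3.5]
width: 0.0117
```

```bash
python3 - <<'E'
from h import *
s=bot.sense(); g=np.load('grip.npy'); print("rise",np.round(s['position']-g[:3],4),np.round(s['contact_force'],1),s['width'])
f=bot.grab_frame("scene")
z,p=profile(f,s,.195,.225,.018,25); print(dict(zip(z.round(4).tolist(),p.round().astype(int).tolist())))
z,p=profile(f,s,.20,.24,.012,33); print(dict(zip(z.round(4).tolist(),p.round().astype(int).tolist())))
cv2.imwrite('pics/up.png',cv2.resize(f['color'][150:230,220:300],(600,600),interpolation=cv2.INTER_CUBIC))
E
```

```text
rise [-0.     -0.      0.0705] [-3.   1.6 -3.5] 0.011720503600228993
{0.195: 206, 0.1962: 206, 0.1975: 206, 0.1988: 205, 0.2: 205, 0.2013: 205, 0.2025: 206, 0.2038: 205, 0.205: 204, 0.2062: 202, 0.2075: 199, 0.2088: 196, 0.21: 203, 0.2112: 229, 0.2125: 252, 0.2138: 252, 0.215: 249, 0.2162: 192, 0.2175: 92, 0.2188: 14, 0.22: 25, 0.2212: 41, 0.2225: 87, 0.2238: 136, 0.225: 161}
{0.2: 205, 0.2013: 204, 0.2025: 201, 0.2038: 197, 0.205: 198, 0.2062: 223, 0.2075: 248, 0.2088: 252, 0.21: 247, 0.2112: 212, 0.2125: 111, 0.2138: 14, 0.215: 22, 0.2162: 47, 0.2175: 84, 0.2188: 126, 0.22: 163, 0.2212: 160, 0.2225: 156, 0.2238: 154, 0.225: 152, 0.2262: 151, 0.2275: 152, 0.2288: 152, 0.23: 152, 0.2312: 152, 0.2325: 152, 0.2338: 151, 0.235: 151, 0.2362: 151, 0.2375: 151, 0.2388: 152, 0.24: 153}
```

View pics/up.png

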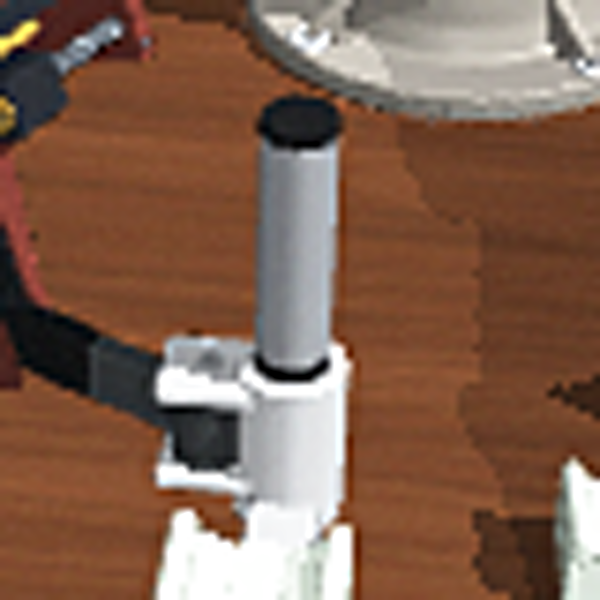

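The dark line shows in full just above the sleeve's rim (295,365). The rim reads about 2.4 mm below the line's middle, so I'll raise that much more and start the swing about the pin.

```bash
cat >> h.py <<'E'
def swing(angs,dz):
    s=bot.sense(); M=R.from_quat(s['ee_rot']).as_matrix(); p0=np.array(s['position'])
    print("pos",p0.round(4),"F",np.round(s['contact_force'],1),"w",round(float(s['width']),4),"j",np.round(s['joint_pos'],2),"t",round(s['time_s'],2))
    n=np.sin(YAW); piv=np.array([POST[0]+.026*n,POST[1]-.026,0])
    x,y,z=M.T; u=np.cross(y,[0,0,1]); print("lever q",((np.arctan2(u[1],u[0])-np.pi-YAW)%(2*np.pi)).round(3),"horizontal",y[2].round(3))
    S=[];W=[]
    for a in angs:
        Rz=R.from_euler('z',a).as_matrix(); v=p0.copy(); v[2]=0; t=piv+Rz@(v-piv); t[2]=p0[2]+dz
        S.append((M.T@(t-p0)).round(4).tolist()); W.append((M.T@np.array([0,0,a])).round(3).tolist())
    print(S);print(W)
E
python3 -c "
from h import *
swing([0,0,-.03,-.09,-.17,-.25,-.33,-.41,-.45,-.48,-.5,-.5],.0024)"
```

```text
pos [ 0.5483 -0.145   0.2432] F [-3.5  1.  -4.5] w 0.0116 j [-0.03  0.39  0.42  1.93 -0.65  0.93  0.32] t 15.53
lever q 1.101 horizontal -0.008
[[-0.0023, -0.0, -0.0008], [-0.0023, -0.0, -0.0008], [-0.0022, -0.0033, -0.0009], [-0.002, -0.0098, -0.0012], [-0.0016, -0.0184, -0.0022], [-0.0009, -0.0269, -0.0039], [-0.0, -0.0352, -0.0062], [0.0011, -0.0433, -0.0091], [0.0018, -0.0472, -0.0108], [0.0023, -0.0501, -0.0122], [0.0026, -0.0521, -0.0131], [0.0026, -0.0521, -0.0131]]
[[0.0, 0.0, 0.0], [0.0, 0.0, 0.0], [0.028, 0.0, 0.01], [0.085, 0.001, 0.031], [0.16, 0.001, 0.058], [0.235, 0.002, 0.085], [0.31, 0.003, 0.112], [0.386, 0.003, 0.139], [0.423, 0.004, 0.153], [0.451, 0.004, 0.163], [0.47, 0.004, 0.17], [0.47, 0.004, 0.17]]
```

>>> arm_command:
  slide:
    - [-0.0023,0,-0.0008]
    - [-0.0023,0,-0.0008]
    - [-0.0022,-0.0033,-0.0009]
    - [-0.002,-0.0098,-0.0012]
    - [-0.0016,-0.0184,-0.0022]
    - [-0.0009,-0.0269,-0.0039]
    - [0,-0.0352,-0.0062]
    - [0.0011,-0.0433,-0.0091]
    - [0.0018,-0.0472,-0.0108]
    - [0.0023,-0.0501,-0.0122]
    - [0.0026,-0.0521,-0.0131]
    - [0.0026,-0.0521,-0.0131]
  twist:
    - [0,0,0]
    - [0,0,0]
    - [0.028,0,0.01]
    - [0.085,0.001,0.031]
    - [0.16,0.001,0.058]
    - [0.235,0.002,0.085]
    - [0.31,0.003,0.112]
    - [0.386,0.003,0.139]
    - [0.423,0.004,0.153]
    - [0.451,0.004,0.163]
    - [0.47,0.004,0.17]
    - [0.47,0.004,0.17]
  claw: [0,0,0,0,0,0,0,0,0,0,0,0]

```text
time_s: 17.02
position: [0.5071, -0.1106, 0.2456]
ee_rot: [0.779, 0.25, -0.549, 0.171]
contact_force: [-4.1, -2.2, -6.6]
width: 0.0117
```

```bash
python3 - <<'E'
from h import *
s=bot.sense(); f=bot.grab_frame("scene")
z,p=profile(f,s,.2,.225,.018,21); print(dict(zip(z.round(4).tolist(),p.round().astype(int).tolist())))
z,p=profile(f,s,.205,.225,.012,17); print(dict(zip(z.round(4).tolist(),p.round().astype(int).tolist())))
g=np.load('grip.npy'); print("rise",(s['position'][2]-g[2]).round(4))
swing([-.03,-.08,-.15,-.22,-.29,-.36,-.43,-.5,-.56,-.6,-.63,-.63],.246-s['position'][2]-.0004)
E
```

```text
{0.2: 205, 0.2013: 205, 0.2025: 205, 0.2038: 205, 0.205: 205, 0.2062: 204, 0.2075: 203, 0.2088: 202, 0.21: 203, 0.2112: 210, 0.2125: 220, 0.2138: 236, 0.215: 251, 0.2162: 232, 0.2175: 181, 0.2188: 123, 0.22: 78, 0.2212: 45, 0.2225: 80, 0.2238: 131, 0.225: 157}
{0.205: 203, 0.2062: 215, 0.2075: 226, 0.2088: 239, 0.21: 249, 0.2112: 238, 0.2125: 174, 0.2138: 110, 0.215: 80, 0.2162: 57, 0.2175: 76, 0.2188: 121, 0.22: 160, 0.2212: 157, 0.2225: 154, 0.2238: 153, 0.225: 151}
rise 0.0727
pos [ 0.5071 -0.1106  0.2455] F [-3.9 -1.8 -5. ] w 0.0118 j [-0.23  0.25  0.52  2.14 -0.66  0.68 -0.19] t 17.07
lever q 0.601 horizontal -0.008
[[-0.0, -0.0033, -0.0], [0.0001, -0.0087, -0.0003], [0.0005, -0.0163, -0.0011], [0.001, -0.0238, -0.0024], [0.0017, -0.0312, -0.0041], [0.0026, -0.0384, -0.0064], [0.0036, -0.0455, -0.0091], [0.0048, -0.0523, -0.0123], [0.006, -0.0579, -0.0154], [0.0068, -0.0616, -0.0176], [0.0075, -0.0643, -0.0193], [0.0075, -0.0643, -0.0193]]
[[0.028, 0.0, 0.01], [0.075, 0.001, 0.027], [0.141, 0.001, 0.051], [0.207, 0.002, 0.075], [0.273, 0.002, 0.098], [0.339, 0.003, 0.122], [0.404, 0.003, 0.146], [0.47, 0.004, 0.17], [0.527, 0.004, 0.19], [0.564, 0.005, 0.204], [0.593, 0.005, 0.214], [0.593, 0.005, 0.214]]
```

Level is nearly right and the sleeve is not dropping. I'll add about 0.6 mm before the cam bites, then swing fully closed.

>>> arm_command:
  slide:
    - [-0.0007,0,-0.0002]
    - [-0.0007,0,-0.0002]
    - [-0.0005,-0.0087,-0.0005]
    - [-0.0001,-0.0163,-0.0013]
    - [0.0004,-0.0238,-0.0026]
    - [0.0011,-0.0312,-0.0043]
    - [0.002,-0.0384,-0.0066]
    - [0.003,-0.0455,-0.0093]
    - [0.0042,-0.0523,-0.0125]
    - [0.0054,-0.0579,-0.0156]
    - [0.0062,-0.0616,-0.0178]
    - [0.0069,-0.0643,-0.0195]
  twist:
    - [0,0,0]
    - [0,0,0]
    - [0.075,0.001,0.027]
    - [0.141,0.001,0.051]
    - [0.207,0.002,0.075]
    - [0.273,0.002,0.098]
    - [0.339,0.003,0.122]
    - [0.404,0.003,0.146]
    - [0.47,0.004,0.17]
    - [0.527,0.004,0.19]
    - [0.564,0.005,0.204]
    - [0.593,0.005,0.214]
  claw: [0,0,0,0,0,0,0,0,0,0,0,0]

```text
time_s: 18.58
position: [0.4866, -0.0482, 0.2463]
ee_rot: [0.818, -0.006, -0.575, -0.008]
contact_force: [-1.9, -14.3, -5.4]
width: 0.0118
```

```bash
python3 - <<'E'
from h import *
g=np.load('grip.npy'); print("rise",(bot.sense()['position'][2]-g[2]).round(4))
swing([-.03,-.06],0)
E
```

```text
rise 0.0734
pos [ 0.4866 -0.0482  0.2463] F [ -1.9 -14.3  -5.4] w 0.0118 j [-0.74  0.14  0.78  2.28 -0.25  0.43 -1.36] t 18.57
lever q 6.25 horizontal -0.007
[[0.0, -0.0033, 0.0], [0.0001, -0.0066, -0.0]]
[[0.028, 0.0, 0.01], [0.056, 0.0, 0.02]]
```

>>> arm_command:
  slide:
    - [0,-0.001,0]
    - [0,-0.002,0]
    - [0,-0.002,0]
    - [0,-0.002,0]
  twist:
    - [0,0,0]
    - [0,0,0]
    - [0,0,0]
    - [0,0,0]
  claw: [0,0,0,0]

```text
time_s: 19.08
position: [0.4866, -0.0482, 0.2464]
ee_rot: [0.818, -0.007, -0.574, -0.008]
contact_force: [0.1, -10.3, -8.0]
width: 0.0118
```

```bash
python3 - <<'E'
from h import *
swing([0],0); s=bot.sense()
f={c:bot.grab_frame(c) for c in("scene","top")}
z,p=profile(f["scene"],s,.205,.225,.012,17); print(dict(zip(z.round(4).tolist(),p.round().astype(int).tolist())))
cv2.imwrite('pics/end.png',np.hstack([cv2.resize(f["scene"]['color'][150:250,210:310],(400,400),interpolation=cv2.INTER_CUBIC),cv2.resize(f["top"]['color'][130:230,205:305],(400,400),interpolation=cv2.INTER_CUBIC)]))
E
```

```text
pos [ 0.4866 -0.0482  0.2464] F [  0.1 -10.3  -8. ] w 0.0118 j [-0.75  0.14  0.79  2.28 -0.25  0.43 -1.37] t 19.07
lever q 6.248 horizontal -0.005
[[0.0, 0.0, 0.0]]
[[0.0, 0.0, 0.0]]
{0.205: 202, 0.2062: 199, 0.2075: 195, 0.2088: 213, 0.21: 239, 0.2112: 246, 0.2125: 213, 0.2138: 176, 0.215: 123, 0.2162: 69, 0.2175: 72, 0.2188: 117, 0.22: 155, 0.2212: 154, 0.2225: 153, 0.2238: 152, 0.225: 152}
```

View pics/end.png

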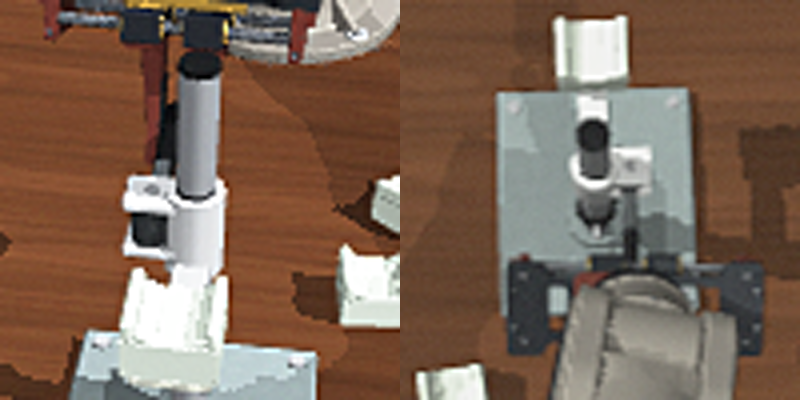

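The lever lies along -x and the line's upper part shows just above the rim. I'll push once more, harder, to be sure the lever is at its stop.

>>> arm_command:
  slide:
    - [0,-0.002,0]
    - [0,-0.004,0]
    - [0,-0.005,0]
    - [0,-0.005,0]
    - [0,-0.005,0]
  twist:
    - [0,0,0]
    - [0,0,0]
    - [0,0,0]
    - [0,0,0]
    - [0,0,0]
  claw: [0,0,0,0,0]

```text
time_s: 19.8
position: [0.4865, -0.0474, 0.2466]
ee_rot: [0.819, -0.01, -0.574, -0.008]
contact_force: [0.9, -18.2, -11.1]
width: 0.0117
```

```bash
python3 -c "
from h import *
swing([0],0)"
```

```text
pos [ 0.4865 -0.0474  0.2466] F [  0.9 -18.2 -11.1] w 0.0117 j [-0.76  0.14  0.79  2.28 -0.23  0.42 -1.39] t 19.8
lever q 6.242 horizontal -0.002
[[0.0, 0.0, 0.0]]
[[0.0, 0.0, 0.0]]
```

>>> arm_command:
  slide:
    - [0.0005,-0.002,0.0002]
    - [0.0005,-0.002,0.0002]
    - [0.0005,-0.002,0.0002]
  twist:
    - [0,0,0]
    - [0,0,0]
    - [0,0,0]
  claw: [0,0,0]

```text
time_s: 20.18
position: [0.4866, -0.0476, 0.2463]
ee_rot: [0.819, -0.012, -0.574, -0.008]
contact_force: [-2.0, -11.2, -5.2]
width: 0.0121
```

```bash
python3 - <<'E'
from h import *
swing([0],0); s=bot.sense(); f=bot.grab_frame("scene")
z,p=profile(f,s,.205,.225,.012,17); print(dict(zip(z.round(4).tolist(),p.round().astype(int).tolist())))
print(bot.hand_in())
E
```

```text
pos [ 0.4866 -0.0476  0.2463] F [ -2.  -11.2  -5.2] w 0.0121 j [-0.76  0.14  0.8   2.28 -0.23  0.42 -1.39] t 20.18
lever q 6.24 horizontal -0.001
[[0.0, 0.0, 0.0]]
[[0.0, 0.0, 0.0]]
{0.205: 203, 0.2062: 200, 0.2075: 196, 0.2088: 214, 0.21: 239, 0.2112: 246, 0.2125: 213, 0.2138: 176, 0.215: 123, 0.2162: 69, 0.2175: 72, 0.2188: 116, 0.22: 156, 0.2212: 155, 0.2225: 154, 0.2238: 152, 0.225: 150}
the job is handed in; nothing more can be done
None
```

The job is done and handed in at 20.2 s, with the arm still gripping the lever. No verdict came back.

- **Chin cup:** I took the farthest of the four look-alikes, 0.525 m from the base, and pushed it onto the tongue. It stopped at exactly the expected height with 15 N of reaction, and the pictures show it level on the pad.
- **Sleeve height:** I raised it 73.4 mm with the lever open, so its top edge is at about 0.2134 m. I judge it level with the middle of the line to about 1 mm. The estimates disagreed: one scene reading, corrected for camera bias, gave 0.212–0.214 m. The wrist camera gave 0.208 m, which I set aside because it saw the post poorly.
- **Lever:** It is closed against its stop: a harder push raised the force to 18 N with under 1 mm of movement. The tool's angle reads about 0.04 rad past zero, which I put down to a slight turn in the grip.
- **Final state:** The TCP height stayed within 0.3 mm through the last pushes, and the line looked the same before and after them. I never reached for the bottle, eye paddle or paper box.

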